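# Bleed the steam, then hold the espresso lever at pre-infusion

## Robot

A 6-joint arm with a two-finger parallel gripper is mounted at the origin on a cart in front of the work surface, level with it; the furniture and walls round the work are solid. World frame = base frame: x ahead of the robot, y to its left, z up, the work surface at z = 0. Lengths are in m, angles in degrees, forces in N, time in s.
With the tool pointing down it reaches from about 0.275 to 0.825 m from the base axis. Payload 4.9 kg.
Tool frame: the origin (TCP) lies between the finger pads; the fingertips stand tips_ahead ahead of it and the grasp point (between the pads) lies 8 mm behind it (tips_ahead is the distance from the TCP to the fingertips, in m); z points along the fingers, y is the direction in which the jaws open and shut (so a half turn about z gives the same grasp; the last joint's range is limited). The gripper opens to 85 mm and grips with 20 to 120 N. Pads are 22 mm wide; open, the fingers measure 114 mm over their backs; the gripper's body (76 mm by 85 mm) begins 54 mm behind the grasp point. The pads swing forward as they close: fully open they stand 13 mm farther back than shut.
Start: joints at [64.274, 18.69, -11.035, 60.275, 0, 82.311], TCP at [0.17, 0.523, 0.242] pointing down, gripper open.
Joint ranges: [-152.03, 152.03], [-55.5, 102.48], [-74.3, 77.21], [-110.64, 120.58], [-84.22, 78.4], [-180, 180]. Speed limits (degrees/s): [147.25, 147.25, 180, 180, 180, 180].

## Interface

Orientations are given as a 3x3 rotation matrix whose columns are the frame's x, y, z axes.
In Python, from station import get_state, read_camera, camera_info, hand_in, recognise, landmark_of, tips_ahead gives the robot as it stands. The module is installed in compiled form; this text tells all that it offers.
- The arm moves only by the shell command python3 -m jog 'ROWS'. ROWS is text: rows parted by semicolons, each of 7 numbers parted by spaces: the turn, a rotation vector about the tool's x, y, z in rad, then the shift along the tool's x, y, z in m, then the finger opening in m, from 0 to 0.0854. In form: rx ry rz dx dy dz claw; .... A call has 1 to 20 rows; each row is the pose to reach, as a shift and turn from the pose commanded when the call began, along the tool's axes at that moment; what a row does not reach only later rows make up. A row lasts 1/10 s, in which the tool goes at most 50 mm and 8.59 degrees, less where a joint would pass 70% of its speed; a pose out of reach is approached as far as the arm can. A call with a gripper value outside its range is refused whole. The fingers move at their own pace and stop on an object; the grip force is fixed at half the most. Time passes only in rows, so rows that repeat a pose let the fingers close. It gives the time, the measured TCP pose, the force and the opening at its end, in the units of the state.
- get_state(): the state, without advancing time (a new reading comes with each control period).
- read_camera(name): name is "scene" or "top"; returns the picture (384x512x3 uint8, blue, green, red); there is no depth.
- camera_info(name): a dict with "camera_matrix" (3x3 intrinsics, pixels), "world_to_cam" (4x4, takes a point from world to camera coordinates). Camera axes: x right, y down, z forward; pixel columns grow to the right and rows downward; lengths in m; the calibration is good to about 2 mm. A picture is of the moment at which its call begins. camera_info takes no time and is no camera call.
- hand_in(): hands the job in, once; it reports no verdict.
Trained networks look in the newest picture that a camera, given by its name, has taken for a name from the list of things; names that differ only in an ending like _2 or _b are one class to them, and where a whole thing is asked for, a point or a joint stands for the part that bears it (a point fixed in the world has none). Each returns a list of dicts, best first, with "confidence" (0 to 1); they miss things now and then, are a little off and sometimes report something else, mostly with a low value. They report only what shows in the picture. A call takes as long as a camera call. They do not tell look-alikes from the thing itself.
- recognise(camera, name): "extent" ([left, top, width, height] in pixels, round what is visible of it).
- landmark_of(camera, name): "xy" ([column, row] in pixels: a listed point, or the origin of a listed thing).
The state is a dict: "time_s": time; "qpos": joint angles; "qvel": joint speeds; "joint_torque": joint torques, N m; "eef_pos": TCP position; "tool_rot": TCP orientation; "wrist_force": force on the tool from outside, world axes, zero at the start; "wrist_torque": the same for the moment, N m; "finger_gap": finger opening in m.
Only numpy, scipy, OpenCV 4.12 (cv2) and the standard library are available. Lean on these libraries where they do the work, as an engineer would, in place of code of your own. Each camera call takes 0.05 s, during which the arm holds its last target.

## Task

The lever espresso machine is hot, with its portafilter locked in and a cup waiting under the spouts. First bleed off the false boiler pressure: press the flat steam paddle on the right of the machine's front down to its stop, keep it down for about a second and let it spring up again. Then take the group's wooden lever, pull it down against its spring until it lies level, with the line on its pin head meeting the level line on the housing (not on down to its stop), and finish with the gripper still holding it there for pre-infusion; leave the cup under the spouts and all the other things where they stand.

Things in the scene. Friction and masses are not known exactly. Their poses are not given: they have to be found in the camera images.
- machine: steel espresso machine, fixed; origin on the worktop under the group's axis, x to its back, y to the left as seen from its front, front (-x) to the robot. In mm: housing x 45 to 200, y +-110, to z 255, cups on top to 310; tray x -90 to 45, grille z 35; spouts end at z 97; portafilter handle under the lever to x -143, z 148; hot-water knob (not needed) y 90; steam paddle y -100, wand below
- lever_pivot (a point): centre of the lever's hinge pin, 215 mm above the worktop on the group's axis (machine x 0, y 0). The pin runs along the machine's y axis between two cheek plates, 60 mm apart over their outsides, that reach 30 mm round the pin. Behind and above hangs a wall cabinet: its front at world x 0.60 (door knobs farther out), underside at z 0.47; lean the tool so that the wrist keeps towards the robot
- lever (a joint): lever angle, rad. 0 = rest, the lever rising 0.80 rad above level towards the machine's front; grows as it is pulled down. At 0.80 it is level and the dark line on its pin head meets the dark line on the cheek plate (the mark); the stop is at 1.15. A spring returns it to 0: at the grip point it pulls about 3 N at rest, 11 N at the mark
- lever_grip (a point): point on the axis of the lever's round wooden handle, 120 mm from the pivot, moving with the lever. The handle is 26 mm thick from 74 to 128 mm from the pivot and flares to 30 mm near its end at 144 mm. Gripped from above with the fingers closing along the machine's y axis, it turns between the pads
- paddle (a joint): steam paddle angle, rad. 0 = up at rest (it rises 0.20 rad above level towards the front), 0.32 = down at its stop. A spring returns it; at the press point it takes about 2 N to start and 7 N to reach the stop
- paddle_press (a point): middle of the upper face of the paddle's black pad (44 mm front to back, 30 mm wide, 9 mm thick), moving with it; at rest 232 mm above the worktop, 67 mm in front of the group's axis and 100 mm to its right (machine y -100). The hinge runs along y 50 mm behind it; it goes down 16 mm to the stop. Press from above with closed fingertips
- cup: loose white espresso cup, 62 mm wide, 52 mm tall, standing on the drip tray's grille under the spouts; origin at the centre of its foot
- milk_jug: bystander to leave alone: steel milk jug, 74 mm wide, 88 mm tall, with a side handle, standing right of the machine; origin at the centre of its underside
- tamper: bystander to leave alone: coffee tamper, dark metal, round, 56 mm wide, 72 mm tall, standing near the front edge right of the machine; origin at the centre of its underside
- mug_a: bystander to leave alone: white mug with a handle, 85 x 115 x 88 mm, right of the machine towards the back; origin at the centre of its underside
- honey_jar: bystander to leave alone: honey jar, 63 mm wide, 94 mm tall, left of the machine; origin at the centre of its underside
- tomato: bystander to leave alone: tomato, 65 mm, on the chopping board at the right; origin at the centre of its underside
- lemon: bystander to leave alone: lemon, 78 x 55 x 56 mm, on the chopping board at the right; origin at the centre of its underside
- garlic: bystander to leave alone: garlic bulb, 60 mm, on the chopping board at the right; origin at the centre of its underside
Mind the look-alikes: they are no part of the job. What is shaped like the cup but blue or turquoise is not meant.

How it is judged:
By the outcome, as a careful person would: the job done as asked, in the order asked, and still so for the second after the job is handed in, while the arm keeps its last pose, push and grip.
It also fails if it takes over 51 s, if anything falls off the work surface, if the arm or the gripper's body presses on something with over 40 N, if the wrist force passes 120 N, or if a joint passes its speed limit or range.

## Working session

There is one attempt and no reset: what is moved stays moved. The work goes in short steps, Python scripts to look and compute and a shell command to move; the robot and the scene stay as the last step left them, time stands still between calls to the robot, and variables do not carry over. Pictures are saved under pics/ and viewed, and the job is handed in when it is done.

```bash
mkdir -p pics; ls
python3 - <<'E'
from station import *
import cv2, numpy as np
s=get_state(); print({k:np.round(v,4).tolist() for k,v in s.items()}); print(tips_ahead if not callable(tips_ahead) else tips_ahead())
for c in("scene","top"):
    im=read_camera(c); cv2.imwrite(f"pics/{c}0.png",im)
    i=camera_info(c); print(np.round(i["camera_matrix"],1).tolist(),np.round(i["world_to_cam"],4).tolist())
    for n in ["lever_pivot","lever_grip","paddle_press","cup","machine"]:
        print(c,n,[(np.round(d["xy"],1).tolist(),round(d["confidence"],2)) for d in landmark_of(c,n)[:3]])
E
```

```text
pics
{'time_s': 0.0, 'qpos': [64.2746, 18.7328, -11.0924, 60.2744, -0.0002, 82.3122], 'qvel': [0.0153, -0.0279, -0.0302, -0.0012, -0.0231, 0.0066], 'joint_torque': [0.0007, -44.34, 26.244, 0.0154, -0.0001, -0.0], 'eef_pos': [0.17, 0.5225, 0.2415], 'tool_rot': [[-0.9509, 0.3096, -0.0008], [0.3096, 0.9509, -0.0016], [0.0002, -0.0017, -1.0]], 'wrist_force': [0.4393, -0.8667, -0.7676], 'wrist_torque': [-0.0114, -0.0276, -0.0365], 'finger_gap': 0.0853}
0.011
[[468.5, 0.0, 250.9], [0.0, 468.5, 188.8], [0.0, 0.0, 1.0]] [[0.8569, -0.5155, -0.0022, -0.464], [-0.3611, -0.5973, -0.7161, 0.2756], [0.3679, 0.6144, -0.698, 1.7488], [0.0, 0.0, 0.0, 1.0]]
scene lever_pivot [([252.7, 168.1], 0.72), ([250.7, 198.6], 0.58)]
scene lever_grip [([236.4, 159.9], 0.68)]
scene paddle_press [([256.8, 184.8], 0.43)]
scene cup [([201.3, 213.2], 0.78), ([212.1, 170.3], 0.71), ([252.4, 197.9], 0.65)]
scene machine [([253.1, 206.2], 0.73)]
[[431.1, 0.0, 258.7], [0.0, 431.1, 189.6], [0.0, 0.0, 1.0]] [[-0.028, -0.9996, -0.0089, -0.0487], [-0.9968, 0.0286, -0.075, 0.4747], [0.0752, 0.0068, -0.9971, 1.8809], [0.0, 0.0, 0.0, 1.0]]
top lever_pivot [([240.1, 164.7], 0.79), ([267.7, 171.2], 0.6)]
top lever_grip [([239.6, 186.2], 0.53)]
top paddle_press [([149.3, 168.9], 0.65), ([267.0, 172.8], 0.48)]
top cup [([222.7, 220.1], 0.71), ([253.8, 216.2], 0.67), ([311.9, 159.7], 0.66)]
top machine [([241.4, 171.4], 0.91)]
```

Run:
```python
import cv2
for c,(x,y,w,h) in {"scene":(160,90,170,150),"top":(150,100,180,150)}.items():
    im=cv2.imread(f"pics/{c}0.png")
    cv2.imwrite(f"pics/{c}0c.png",cv2.resize(im[y:y+h,x:x+w],None,fx=4,fy=4,interpolation=cv2.INTER_CUBIC))
```

```text
(no output)
```

View pics/scene0.png

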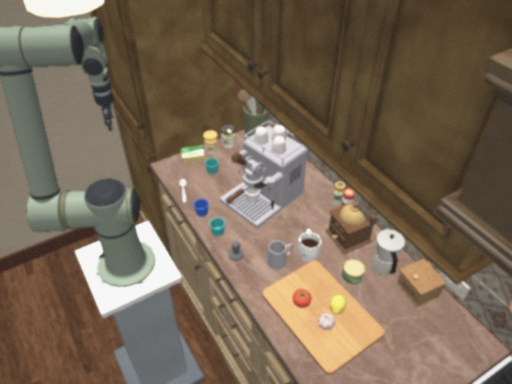

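View pics/top0.png

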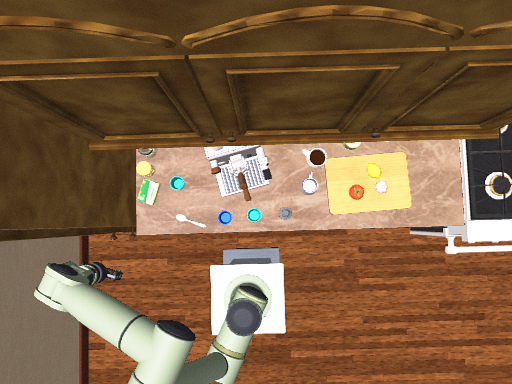

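View pics/scene0c.png

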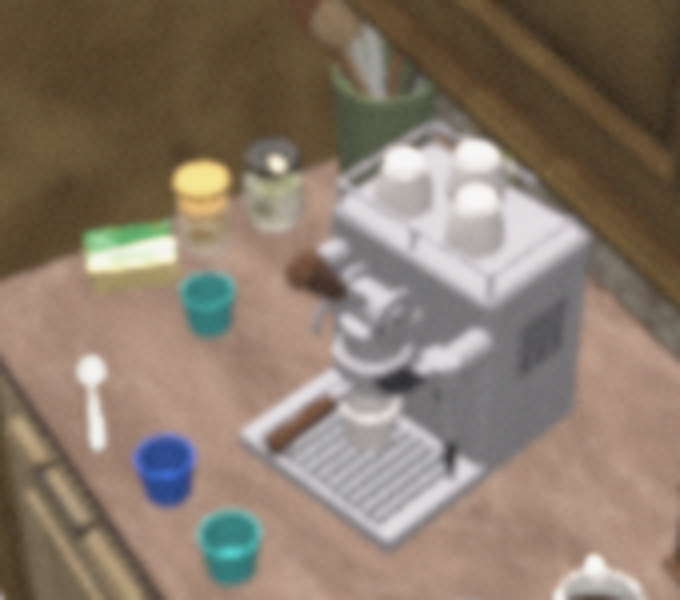

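View pics/top0c.png

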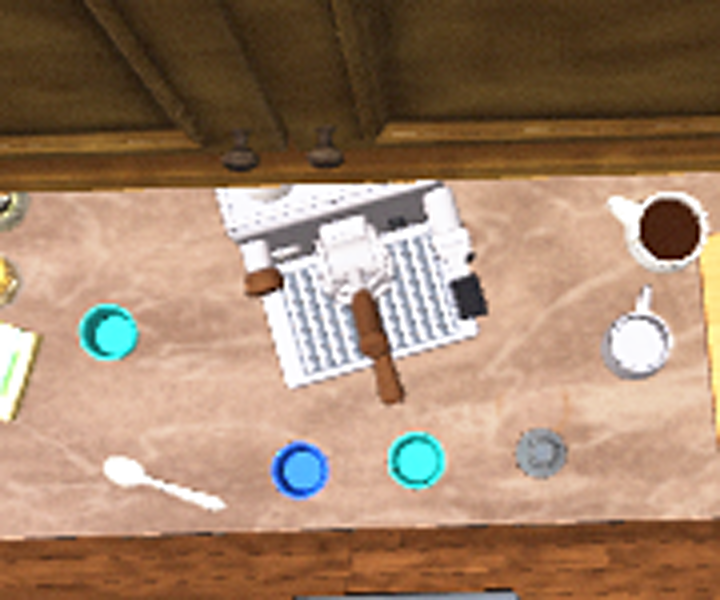

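Top view: white cup candidates: the white cup under the spouts in scene view at about (252,197), teal cups at (212,167) and (217,227), blue at (201,208). The cup meant is the white one on the grille, which I only have to leave alone. The black paddle pad is at top (267,174) and scene (260,185). The lever is the upper brown handle at top (243,180) and scene (238,159), with the portafilter handle below it. Next I'll fit the machine's pose from both views.

```bash
cat > h.py <<'E'
import numpy as np
from station import camera_info
C={c:camera_info(c) for c in("scene","top")}
def proj(c,P):
    i=C[c]; p=i["world_to_cam"]@np.r_[P,1]; q=i["camera_matrix"]@p[:3]; return q[:2]/q[2]
def M2W(m,P):
    x,y,a=m; c,s=np.cos(a),np.sin(a); return np.array([x+c*P[0]-s*P[1],y+s*P[0]+c*P[1],P[2]])
def tri(a,b):
    A=[]
    for c,u in(("scene",a),("top",b)):
        P=C[c]["camera_matrix"]@C[c]["world_to_cam"][:3]
        A+= [u[0]*P[2]-P[0],u[1]*P[2]-P[1]]
    X=np.linalg.svd(np.array(A))[2][-1]; return X[:3]/X[3]
E
python3 - <<'E'
from h import *
from scipy.optimize import least_squares
pr={"grip":((238.0,159),(242.8,180)),"pad":((260,185),(267.2,174.3)),"pivot":((252.7,168.1),(240.1,164.7)),"trayL":((220.7,198.2),(223,196.5)),"trayR":((257,226.2),(269.2,183.2))}
for k,v in pr.items(): print(k,np.round(tri(*v),3))
c8,s8=np.cos(.8),np.sin(.8)
def pts(w): return {"grip":(-.12*c8,0,.215+.12*s8),"pad":(-.067,-.1,.230),"pivot":(0,0,.215),"trayL":(-.09,w,.035),"trayR":(-.09,-w,.035)}
def r(p):
    Q=pts(p[3]); return np.concatenate([proj(c,M2W(p[:3],Q[k]))-pr[k][j] for k in pr for j,c in enumerate(("scene","top"))])
f=least_squares(r,[.45,.0,.2,.1],loss="soft_l1"); print(f.x, np.round(r(f.x).reshape(-1,4),1))
m=f.x[:3]
for k in("grip","pad"): print(k,M2W(m,pts(.1)[k]))
E
```

```text
grip [ 0.488 -0.004  0.296]
pad [ 0.519 -0.1    0.226]
pivot [0.558 0.009 0.209]
trayL [0.449 0.094 0.025]
trayR [ 0.502 -0.11   0.017]
[0.56046265 0.0101406  0.23590056 0.10619158] [[-0.6  0.4  1.1  2.7]
 [-0.1 -0.3  1.1 -0.6]
 [ 0.9 -1.7 -0.7 -0.3]
 [-0.6 -1.3  0.4 -0.5]
 [-0.7 -1.9  1.2  0.1]]
grip [ 0.47917334 -0.00939941  0.30108273]
pad [ 0.51869013 -0.10274898  0.23      ]
```

Run:
```python
from h import *
import cv2
m=(.5605,.0101,.236)
c8,s8=np.cos(.8),np.sin(.8)
lines=[]
def L(a,b,col): lines.append((a,b,col))
for z in(.035,): L((-.09,-.106,z),(-.09,.106,z),(0,0,255));L((-.09,-.106,z),(.045,-.106,z),(0,0,255));L((-.09,.106,z),(.045,.106,z),(0,0,255))
a=[(-.067+dx*np.cos(.2),-.1+dy,.232+(-dx)*np.sin(.2)) for dx,dy in((-.022,-.015),(-.022,.015),(.022,.015),(.022,-.015))]
for i in range(4): L(a[i],a[(i+1)%4],(0,255,0))
for y in(-.013,.013): L((-.074*c8,y,.215+.074*s8),(-.144*c8,y,.215+.144*s8),(255,0,0))
L((0,-.03,.215),(0,.03,.215),(255,0,255))
b=[(.045,-.11,.255),(.045,.11,.255),(.2,.11,.255),(.2,-.11,.255)]
for i in range(4): L(b[i],b[(i+1)%4],(0,255,255))
L((.045,-.11,.0),(.045,-.11,.255),(0,255,255))
L((.0,0,.148),(-.143,0,.148),(255,255,0))
for c,(x,y,w,h) in {"scene":(205,115,110,120),"top":(190,130,100,80)}.items():
    im=cv2.imread(f"pics/{c}0.png"); f=6 if c=="scene" else 7
    if c=="scene": f=5
    o=cv2.resize(im[y:y+h,x:x+w],None,fx=f,fy=f,interpolation=cv2.INTER_CUBIC)
    for A,B,col in lines:
        p=[tuple(np.round(((proj(c,M2W(m,np.array(q)))-(x,y))+.5)*f).astype(int)) for q in(A,B)]
        cv2.line(o,tuple(map(int,p[0])),tuple(map(int,p[1])),col,1)
    cv2.imwrite(f"pics/{c}0o.png",o)
```

```text
(no output)
```

View pics/scene0o.png

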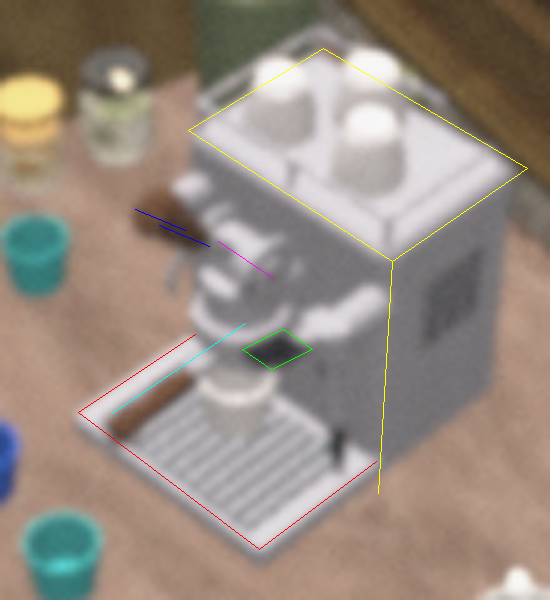

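View pics/top0o.png

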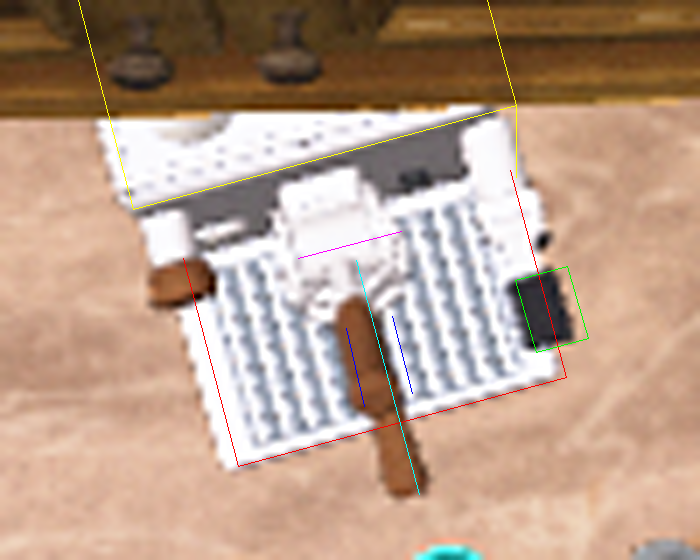

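```bash
cat > fit.py <<'E'
from h import *
from scipy.optimize import least_squares
c8,s8=np.cos(.8),np.sin(.8)
pad=lambda dx,dy:(-.067+dx*np.cos(.2),-.1+dy,.232-dx*np.sin(.2))
T=lambda a,b:(a/7-.5+190,b/7-.5+130)
S=lambda a,b:(a/5-.5+205,b/5-.5+115)
lev=lambda r:(-r*c8,0,.215+r*s8)
obs=[("top",pad(.022,.015),T(514,283)),("top",pad(.022,-.015),T(557,270)),("top",pad(-.022,-.015),T(572,338)),("top",pad(-.022,.015),T(530,348)),
("top",lev(.144),T(383,412)),("top",lev(.1),T(370,365)),
("top",(.045,.11,.255),T(132,208)),("top",(.045,-.11,.255),T(507,107)),
("top",(-.09,"w",.035),T(232,466)),("top",(-.09,"-w",.035),T(560,378)),
("scene",(-.067,-.1,.228),S(281,349)),("scene",lev(.144),S(140,208)),("scene",lev(.11),S(165,222)),
("scene",(.045,.11,.255),S(192,130)),("scene",(.045,-.11,.255),S(390,260)),
("scene",(-.09,"w",.035),S(78,415)),("scene",(-.09,"-w",.035),S(260,556))]
def r(p,full=False):
    o=[]
    for c,P,u in obs:
        P=[p[3] if q=="w" else -p[3] if q=="-w" else q for q in P]
        d=p[4:6] if c=="scene" else p[6:8]
        o.append(proj(c,M2W(p[:3],P))+d-u)
    o=np.concatenate(o)
    return o.reshape(-1,2) if full else np.r_[o,p[4:8]/.7]
if __name__=="__main__":
    f=least_squares(r,[.56,.01,.23,.105,0,0,0,0],loss="soft_l1",x_scale=[.01,.01,.01,.01,1,1,1,1]); print(np.round(f.x,4))
    for o,e in zip(obs,r(f.x,True)): print(o[0],np.round([q if not isinstance(q,str) else 9 for q in o[1]],3),np.round(e,1))
    m=f.x[:3]; print("grip",M2W(m,lev(.12)),"pad",M2W(m,(-.067,-.1,.232)))
    print("sd",np.sqrt(np.diag(np.linalg.inv(f.jac.T@f.jac)))[:4])
E
python3 fit.py
```

```text
[ 0.5598  0.0129  0.2342  0.1066  0.2643  0.0548 -0.1504  0.1142]
top [-0.045 -0.085  0.228] [-0.7 -0.1]
top [-0.045 -0.115  0.228] [ 0.6 -0.3]
top [-0.089 -0.115  0.236] [1.4 0.4]
top [-0.089 -0.085  0.236] [-0.1  0.9]
top [-0.1    0.     0.318] [-0.2 -1.4]
top [-0.07   0.     0.287] [-0.1 -1.8]
top [0.045 0.11  0.255] [-0.7  0.3]
top [ 0.045 -0.11   0.255] [0.5 0.1]
top [-0.09   9.     0.035] [-0.1  0.2]
top [-0.09   9.     0.035] [0.2 0.1]
scene [-0.067 -0.1    0.228] [-1.2  0.5]
scene [-0.1    0.     0.318] [1.1 1.5]
scene [-0.077  0.     0.294] [1.  0.8]
scene [0.045 0.11  0.255] [-0.9 -0.3]
scene [ 0.045 -0.11   0.255] [ 0.1 -0.2]
scene [-0.09   9.     0.035] [-0.2 -1. ]
scene [-0.09   9.     0.035] [-0.4 -1.7]
grip [ 0.47846172 -0.00651188  0.30108273] pad [ 0.5178215  -0.09992776  0.232     ]
sd [0.00254579 0.00264195 0.01195125 0.00254326]
```

```bash
cat >> h.py <<'E'
from scipy.spatial.transform import Rotation as Ro
M=np.array([.5598,.0129,.2342])
def Rt(lean_deg,a=None):
    a=M[2] if a is None else a
    t=np.radians(lean_deg); mx=np.array([np.cos(a),np.sin(a),0]); my=np.array([-np.sin(a),np.cos(a),0]); ez=np.array([0,0,1])
    z=np.sin(t)*mx-np.cos(t)*ez; return np.c_[np.cross(my,z),my,z]
def delta(p0,R0,p1,R1):
    return np.round(np.r_[Ro.from_matrix(R0.T@R1).as_rotvec(),R0.T@(np.asarray(p1)-p0)],4)
E
python3 - <<'E'
from h import *
from station import *
import station
print(type(station.tips_ahead))
s=get_state(); p,R=np.array(s["eef_pos"]),np.array(s["tool_rot"])
for L in (25,):
  print(delta(p,R,[.25,.25,.36],Rt(L)),delta(p,R,[.40,-.12,.36],Rt(L)))
E
```

```text
<class 'float'>
[-0.1198 -0.4252 -0.5401 -0.1603 -0.2349 -0.1177] [-0.1198 -0.4252 -0.5401 -0.4175 -0.5403 -0.1177]
```

```bash
python3 -m jog '-0.02 -0.07 -0.09 -0.02 -0.03 -0.05 0; -0.04 -0.14 -0.18 -0.05 -0.07 -0.09 0; -0.06 -0.21 -0.27 -0.08 -0.11 -0.118 0; -0.08 -0.28 -0.36 -0.11 -0.15 -0.118 0; -0.1 -0.35 -0.45 -0.14 -0.19 -0.118 0; -0.12 -0.425 -0.54 -0.16 -0.235 -0.118 0; -0.12 -0.425 -0.54 -0.19 -0.27 -0.118 0; -0.12 -0.425 -0.54 -0.22 -0.305 -0.118 0; -0.12 -0.425 -0.54 -0.25 -0.34 -0.118 0; -0.12 -0.425 -0.54 -0.28 -0.38 -0.118 0; -0.12 -0.425 -0.54 -0.31 -0.415 -0.118 0; -0.12 -0.425 -0.54 -0.34 -0.45 -0.118 0; -0.12 -0.425 -0.54 -0.37 -0.49 -0.118 0; -0.12 -0.425 -0.54 -0.4 -0.525 -0.118 0; -0.12 -0.425 -0.54 -0.4175 -0.54 -0.118 0; -0.12 -0.425 -0.54 -0.4175 -0.54 -0.118 0; -0.12 -0.425 -0.54 -0.4175 -0.54 -0.118 0'
python3 - <<'E'
from h import *
from station import *
import cv2
s=get_state(); p,R=np.array(s["eef_pos"]),np.array(s["tool_rot"]); print(np.round(s["qpos"],1),p,tips_ahead)
print(np.round(delta(p,R,[.40,-.12,.36],Rt(25)),4))
for c in("scene","top"):
    cv2.imwrite(f"pics/{c}1.png",read_camera(c))
E
```

```text
time_s: 2.3
eef_pos: [0.4014, -0.1242, 0.3601]
tool_rot: [[-0.883, -0.226, 0.411], [-0.205, 0.974, 0.095], [-0.422, -0.0, -0.907]]
wrist_force: [-0.5, 1.7, -0.3]
finger_gap: -0.0001
[-41.7 -13.4 -32.4  56.   20.2 -52.1] [ 0.40139548 -0.12421634  0.36005419] 0.011
[-0.0025 -0.0008 -0.0052  0.0004  0.0044 -0.0001]
```

View pics/scene1.png

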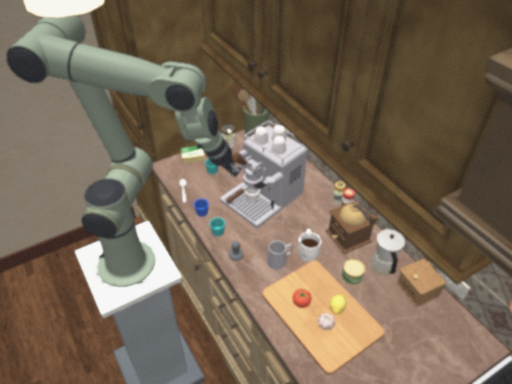

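Run:
```python
from h import *
from station import *
s=get_state(); p,R=np.array(s["eef_pos"]),np.array(s["tool_rot"])
print(delta(p,R,[.521,-.099,.34],Rt(25)),delta(p,R,[.521,-.099,.275],Rt(25)))
```

```text
[ 0.0011 -0.0012 -0.0025 -0.1031 -0.0074  0.0697] [ 0.0011 -0.0012 -0.0025 -0.0757 -0.0076  0.1286]
```

```bash
python3 -m jog '0 0 0 -0.035 -0.002 0.023 0; 0 0 0 -0.07 -0.005 0.046 0; 0 0 0 -0.103 -0.0075 0.07 0; 0 0 0 -0.09 -0.0075 0.1 0; 0 0 0 -0.0757 -0.0076 0.1286 0; 0 0 0 -0.0757 -0.0076 0.1286 0; 0 0 0 -0.0757 -0.0076 0.1286 0; 0 0 0 -0.0757 -0.0076 0.1286 0';python3 - <<'E'
from h import *
from station import *
import cv2
s=get_state(); p,R=np.array(s["eef_pos"]),np.array(s["tool_rot"])
tip=p+.011*R[:,2]; print(np.round(s["qpos"],1),tip, s["wrist_force"])
for c,(x,y,w,h) in {"scene":(205,100,110,120),"top":(190,130,100,80)}.items():
    im=read_camera(c); f=5 if c=="scene" else 7
    o=cv2.resize(im[y:y+h,x:x+w],None,fx=f,fy=f,interpolation=cv2.INTER_CUBIC)
    for P,col in((tip,(0,0,255)),(tip+.011*R[:,0],(0,255,255)),(M2W(M,(-.067,-.1,.232)),(0,255,0))):
        q=(proj(c,P)-(x,y)+.5)*f; cv2.circle(o,tuple(int(v) for v in q),4,col,1)
    cv2.imwrite(f"pics/{c}2.png",o)
E
```

```text
time_s: 3.2
eef_pos: [0.5223, -0.0985, 0.2782]
tool_rot: [[-0.88, -0.233, 0.414], [-0.211, 0.973, 0.097], [-0.425, -0.002, -0.905]]
wrist_force: [0.8, -0.5, 1.3]
finger_gap: -0.0003
[-27.6   0.5 -33.1  36.8  16.1 -38.3] [ 0.52685623 -0.09743064  0.26825824] [ 0.80186983 -0.47054814  1.33873491]
```

View pics/scene2.png

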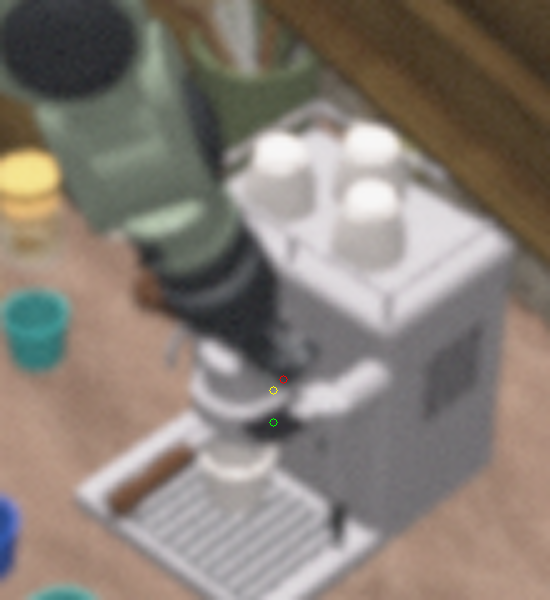

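View pics/top2.png

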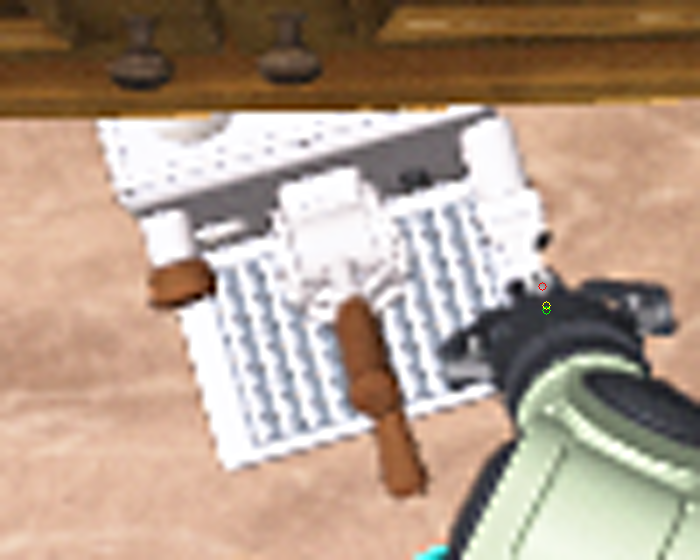

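```bash
python3 -m jog '0 0 0 0.005 0 0.0106 0; 0 0 0 0.01 0 0.0213 0; 0 0 0 0.0119 0 0.0253 0; 0 0 0 0.0119 0 0.0253 0; 0 0 0 0.0119 0 0.0253 0';python3 -m jog '0 0 0 0.0017 0 0.0036 0; 0 0 0 0.0017 0 0.0036 0; 0 0 0 0.0017 0 0.0036 0';python3 -m jog '0 0 0 0.0017 0 0.0036 0; 0 0 0 0.0017 0 0.0036 0; 0 0 0 0.0017 0 0.0036 0'
```

```text
time_s: 3.8
eef_pos: [0.5218, -0.0989, 0.2487]
tool_rot: [[-0.881, -0.232, 0.412], [-0.21, 0.973, 0.098], [-0.423, -0.0, -0.906]]
wrist_force: [0.1, 0.3, -0.4]
finger_gap: 0.0002
time_s: 4.1
eef_pos: [0.522, -0.0991, 0.2445]
tool_rot: [[-0.881, -0.232, 0.412], [-0.21, 0.973, 0.097], [-0.424, -0.001, -0.906]]
wrist_force: [0.8, -1.0, 1.7]
finger_gap: 0.0001
time_s: 4.4
eef_pos: [0.5216, -0.099, 0.2401]
tool_rot: [[-0.881, -0.232, 0.412], [-0.21, 0.973, 0.097], [-0.423, -0.001, -0.906]]
wrist_force: [0.1, -2.1, 3.6]
finger_gap: 0.0003
```

```bash
python3 -m jog '0 0 0 0.0017 0 0.0036 0; 0 0 0 0.0034 0 0.0073 0; 0 0 0 0.0034 0 0.0073 0';python3 -m jog '0 0 0 0.0013 0 0.0027 0; 0 0 0 0.0026 0 0.0054 0; 0 0 0 0.0026 0 0.0054 0'
```

```text
time_s: 4.7
eef_pos: [0.521, -0.0991, 0.2315]
tool_rot: [[-0.882, -0.231, 0.41], [-0.21, 0.973, 0.097], [-0.422, -0.001, -0.907]]
wrist_force: [-2.8, -2.5, 6.9]
finger_gap: 0.0001
time_s: 5.0
eef_pos: [0.5213, -0.0993, 0.2285]
tool_rot: [[-0.881, -0.231, 0.413], [-0.21, 0.973, 0.096], [-0.424, -0.002, -0.906]]
wrist_force: [-18.1, -1.5, 27.7]
finger_gap: -0.0003
```

```bash
python3 -m jog '0 0 0 -0.0004 0 -0.0009 0; 0 0 0 -0.0004 0 -0.0009 0; 0 0 0 -0.0004 0 -0.0009 0; 0 0 0 -0.0004 0 -0.0009 0; 0 0 0 -0.0004 0 -0.0009 0; 0 0 0 -0.0004 0 -0.0009 0; 0 0 0 -0.0004 0 -0.0009 0; 0 0 0 -0.0004 0 -0.0009 0; 0 0 0 -0.0004 0 -0.0009 0'
```

```text
time_s: 5.9
eef_pos: [0.5212, -0.0992, 0.2288]
tool_rot: [[-0.881, -0.231, 0.413], [-0.21, 0.973, 0.096], [-0.424, -0.002, -0.906]]
wrist_force: [-12.7, -2.0, 22.5]
finger_gap: 0.0002
```

```bash
python3 -m jog '0 0 0 -0.003 0 -0.006 0; 0 0 0 -0.008 0 -0.017 0; 0 0 0 -0.015 0 -0.032 0; 0 0 0 -0.025 0 -0.054 0; 0 0 0 -0.04 0 -0.085 0; 0 0 0 -0.04 0 -0.085 0; 0 0 0 -0.04 0 -0.085 0'
```

```text
time_s: 6.6
eef_pos: [0.5214, -0.0982, 0.3206]
tool_rot: [[-0.882, -0.232, 0.411], [-0.21, 0.973, 0.099], [-0.422, 0.001, -0.906]]
wrist_force: [-0.7, 0.1, -0.3]
finger_gap: -0.0
```

Run:
```python
from fit import *
from station import *
print("tip",tri(S(140,208),T(383,412)),"model",M2W(M,lev(.144)))
print("pick grip", tri((236.4,159.9),(239.6,186.2)))
for c in ("top","scene"):
    read_camera(c)
    for n in("lever_grip","lever_pivot"): print(c,n,[(np.round(d["xy"],1).tolist(),round(d["confidence"],2)) for d in landmark_of(c,n)[:3]])
s=get_state(); p,R=np.array(s["eef_pos"]),np.array(s["tool_rot"])
R1=Rt(15); g=M2W(M,lev(.12)); mx=np.array([np.cos(M[2]),np.sin(M[2]),0])
print(delta(p,R,[.42,-.03,.40],R1))
tgt=g+.008*R1[:,2]; print(tgt, delta(p,R,tgt-.09*R1[:,2],R1));
```

```text
tip [ 0.45709422 -0.01156139  0.32780039] model [ 0.4622131  -0.01038209  0.31829928]
pick grip [0.47480168 0.00429269 0.28956   ]
top lever_grip [([236.9, 180.9], 0.83)]
top lever_pivot [([239.4, 167.6], 0.61)]
scene lever_grip [([237.5, 157.6], 0.56)]
scene lever_pivot [([253.1, 167.1], 0.8)]
[ 0.0017  0.1727 -0.0007  0.0409  0.0899 -0.1076]
[ 0.48049161 -0.00602124  0.29335532] [ 0.0017  0.1727 -0.0007  0.0119  0.0992 -0.0724]
```

```bash
python3 -m jog '0 0.05 0 0.01 0 -0.04 0.065; 0 0.1 0 0.03 0.02 -0.08 0.065; 0 0.17 0 0.04 0.06 -0.11 0.065; 0.0017 0.1727 0 0.03 0.09 -0.1 0.065; 0.0017 0.1727 0 0.012 0.099 -0.0724 0.065; 0.0017 0.1727 0 0.012 0.099 -0.0724 0.065; 0.0017 0.1727 0 0.012 0.099 -0.0724 0.065; 0.0017 0.1727 0 0.012 0.099 -0.0724 0.065';python3 - <<'E'
from h import *
from station import *
import cv2
s=get_state(); p,R=np.array(s["eef_pos"]),np.array(s["tool_rot"])
print(np.round(s["qpos"],1),s["wrist_force"])
tgt=np.array([ 0.4805,-0.0060,0.2934]); print(delta(p,R,tgt,Rt(15)))
L=lambda r:M2W(M,(-r*np.cos(.8),0,.215+r*np.sin(.8)))
for c,(x,y,w,h) in {"scene":(195,90,110,120),"top":(190,130,100,80)}.items():
    im=read_camera(c); f=5 if c=="scene" else 7
    o=cv2.resize(im[y:y+h,x:x+w],None,fx=f,fy=f,interpolation=cv2.INTER_CUBIC)
    for P,col in((p,(0,0,255)),(L(.144),(0,255,255)),(L(.12),(0,255,0)),(L(.08),(0,255,0))):
        q=(proj(c,P)-(x,y)+.5)*f; cv2.circle(o,tuple(int(v) for v in q),4,col,1)
    cv2.imwrite(f"pics/{c}3.png",o)
E
```

```text
time_s: 7.7
eef_pos: [0.4579, -0.0122, 0.3811]
tool_rot: [[-0.94, -0.231, 0.253], [-0.223, 0.973, 0.059], [-0.26, -0.001, -0.966]]
wrist_force: [-0.5, 0.2, 0.4]
finger_gap: 0.065
[-15.4  -5.8 -20.8  61.7   7.1 -27.9] [-0.53995807  0.24088393  0.36174709]
[-0.0013  0.0009 -0.0009  0.0002  0.0009  0.0908]
```

View pics/scene3.png

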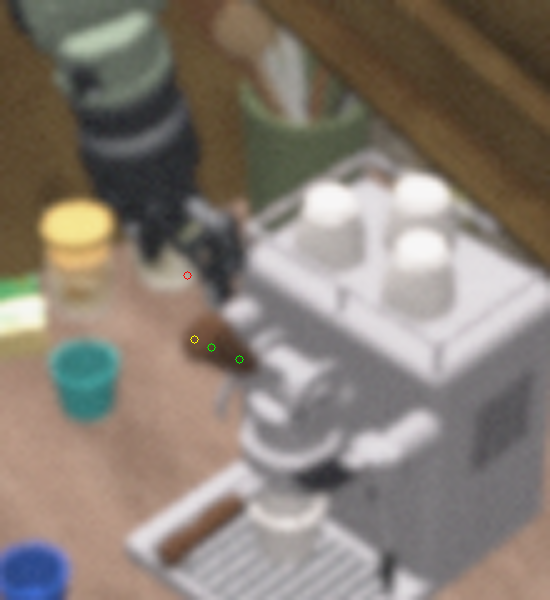

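View pics/top3.png

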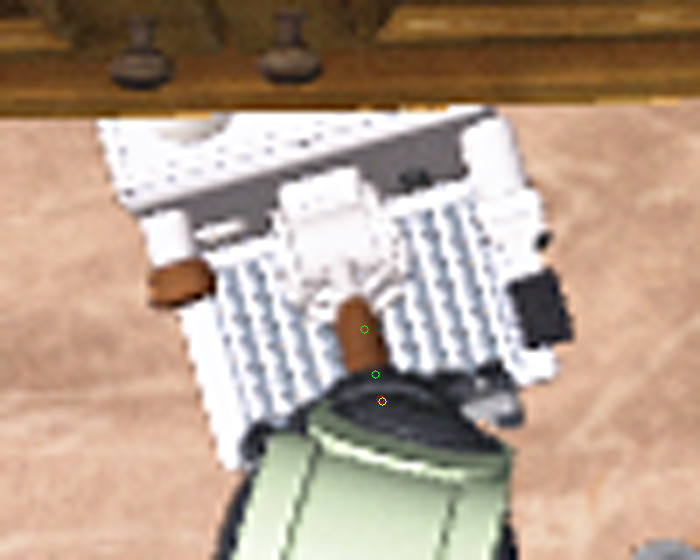

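```bash
python3 -m jog '0 0 0 0 0.001 0.03 0.065; 0 0 0 0 0.001 0.055 0.065; 0 0 0 0 0.002 0.075 0.065; 0 0 0 0 0.002 0.09 0.065; 0 0 0 0 0.002 0.09 0.065; 0 0 0 0 0.002 0.09 0.065';python3 - <<'E'
from h import *
from station import *
import cv2
s=get_state(); p,R=np.array(s["eef_pos"]),np.array(s["tool_rot"])
c,(x,y,w,h)="scene",(195,90,110,120)
im=read_camera(c); f=5
o=cv2.resize(im[y:y+h,x:x+w],None,fx=f,fy=f,interpolation=cv2.INTER_CUBIC)
q=(proj(c,p-.008*R[:,2])-(x,y)+.5)*f; cv2.circle(o,tuple(int(v) for v in q),4,(0,0,255),1)
cv2.imwrite(f"pics/{c}4.png",o)
E
```

```text
time_s: 8.4
eef_pos: [0.4806, -0.0051, 0.2948]
tool_rot: [[-0.939, -0.231, 0.254], [-0.223, 0.973, 0.059], [-0.26, -0.001, -0.965]]
wrist_force: [1.2, 0.4, -0.9]
finger_gap: 0.065
```

View pics/scene4.png

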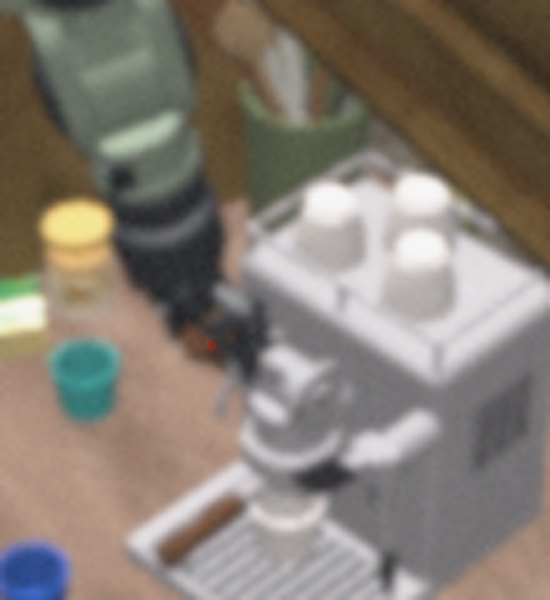

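```bash
python3 -m jog '0 0 0 0 0 0 0.03; 0 0 0 0 0 0 0.01; 0 0 0 0 0 0 0; 0 0 0 0 0 0 0; 0 0 0 0 0 0 0; 0 0 0 0 0 0 0'
```

```text
time_s: 9.05
eef_pos: [0.4811, -0.0058, 0.2955]
tool_rot: [[-0.939, -0.23, 0.255], [-0.223, 0.973, 0.056], [-0.261, -0.004, -0.965]]
wrist_force: [-2.8, -4.6, 5.4]
finger_gap: 0.0268
```

Run:
```python
from h import *
from station import *
s=get_state(); R=np.array(s["tool_rot"]); R=Rt(15)
mx=np.array([np.cos(M[2]),np.sin(M[2]),0])
for ph in np.arange(.75,-.01,-.05):
    d=-.12*(np.cos(ph)-np.cos(.8))*mx+np.array([0,0,.12*(np.sin(ph)-np.sin(.8))])
    print(round(ph,2),np.round(R.T@d,4))
```

```text
0.75 [ 0.0052 -0.      0.0031]
0.7 [0.0102 0.     0.0064]
0.65 [0.015  0.     0.0099]
0.6 [0.0197 0.     0.0137]
0.55 [0.0241 0.     0.0177]
0.5 [0.0284 0.     0.022 ]
0.45 [0.0324 0.     0.0264]
0.4 [0.0362 0.     0.031 ]
0.35 [0.0398 0.     0.0359]
0.3 [ 0.0431 -0.      0.0409]
0.25 [0.0461 0.     0.046 ]
0.2 [0.049  0.     0.0513]
0.15 [0.0515 0.     0.0568]
0.1 [0.0538 0.     0.0623]
0.05 [0.0557 0.     0.068 ]
-0.0 [0.0574 0.     0.0737]
```

Pull down the arc in stages, watching the force.

```bash
python3 -m jog '0 0 0 0.0052 0 0.0031 0; 0 0 0 0.0102 0 0.0064 0; 0 0 0 0.015 0 0.0099 0; 0 0 0 0.0197 0 0.0137 0; 0 0 0 0.0197 0 0.0137 0; 0 0 0 0.0197 0 0.0137 0'
```

```text
time_s: 9.65
eef_pos: [0.4663, -0.0096, 0.2779]
tool_rot: [[-0.939, -0.23, 0.257], [-0.223, 0.973, 0.056], [-0.262, -0.005, -0.965]]
wrist_force: [-5.7, -4.3, 11.8]
finger_gap: 0.0269
```

```bash
python3 -m jog '0 0 0 0.0044 0 0.004 0; 0 0 0 0.0087 0 0.0083 0; 0 0 0 0.0127 0 0.0127 0; 0 0 0 0.0165 0 0.0173 0; 0 0 0 0.0165 0 0.0173 0; 0 0 0 0.0165 0 0.0173 0'
```

```text
time_s: 10.25
eef_pos: [0.454, -0.0127, 0.2562]
tool_rot: [[-0.94, -0.229, 0.254], [-0.223, 0.973, 0.054], [-0.259, -0.006, -0.966]]
wrist_force: [-11.2, -6.4, 13.5]
finger_gap: 0.0265
```

```bash
python3 -m jog '0 0 0 0.005 0 0.0045 0; 0 0 0 0.0084 0 0.0095 0; 0 0 0 0.0115 0 0.0145 0; 0 0 0 0.0143 0 0.0199 0; 0 0 0 0.0143 0 0.0199 0; 0 0 0 0.0143 0 0.0199 0'
python3 - <<'E'
from h import *
from station import *
import cv2
s=get_state(); p,R=np.array(s["eef_pos"]),np.array(s["tool_rot"])
print(s["wrist_force"],s["wrist_torque"])
for c,(x,y,w,h) in {"scene":(205,110,90,100),"top":(190,130,100,80)}.items():
    im=read_camera(c); f=6 if c=="scene" else 7
    o=cv2.resize(im[y:y+h,x:x+w],None,fx=f,fy=f,interpolation=cv2.INTER_CUBIC)
    cv2.imwrite(f"pics/{c}5.png",o)
E
```

```text
time_s: 10.85
eef_pos: [0.4458, -0.0148, 0.233]
tool_rot: [[-0.94, -0.229, 0.254], [-0.223, 0.973, 0.054], [-0.259, -0.006, -0.966]]
wrist_force: [-9.2, -7.3, 12.1]
finger_gap: 0.0266
[-9.19355286 -7.27385515 12.05199041] [-1.27157557  1.20845733 -0.18246189]
```

View pics/scene5.png

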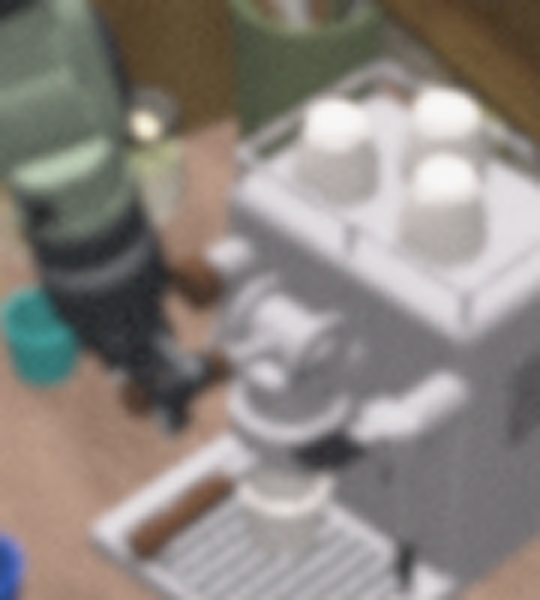

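```bash
cat > ang.py <<'E'
from h import *
from scipy.optimize import least_squares
D=[[.4811,-.0058,.2955],[.4663,-.0096,.2779],[.454,-.0127,.2562],[.4458,-.0148,.233]]
import sys
for a in sys.argv[1:]: D.append([float(v) for v in a.split(',')])
D=np.array(D); mx=np.array([np.cos(M[2]),np.sin(M[2]),0]); my=np.array([-mx[1],mx[0],0])
G=D-.008*Rt(15)[:,2]
u=(G-[M[0],M[1],0])@mx; w=G[:,2]; print("lateral",np.round((G-[M[0],M[1],0])@my,4)); print("u",np.round(u,4),"z",np.round(w,4))
print("phi by pivot:",np.round(np.arctan2(w-.215,-u),3), "r",np.round(np.hypot(w-.215,u),4))
for i in range(1,len(D)):
    du,dw=u[i]-u[0],w[i]-w[0]; mean=np.arctan2(-du,-dw); print(i,"chord phi",round(2*mean-.8,3),"r",round(np.hypot(du,dw)/2/np.sin(.8-mean),4))
# full fit: pivot near (0,.215), phi0=.8
def f(p):
    cu,cz,ou,oz=p[:4]; # grasp point offset absorbed
    r=np.hypot(u-cu,w-cz); return np.r_[(r-p[4])/.0005,(np.arctan2(w[0]-cz,cu-u[0])-.8)/.01,(cz-.215)/.003,cu/.003,ou,oz]
s=least_squares(f,[0,.215,0,0,.12],x_scale=.01); c=s.x; print("fit centre",np.round(c[[0,1,4]],4),"phi",np.round(np.arctan2(w-c[1],c[0]-u),3))
E
python3 ang.py
```

```text
lateral [ 0.0001 -0.0002 -0.0003 -0.0005]
u [-0.083  -0.0982 -0.1109 -0.1194] z [0.3032 0.2856 0.2639 0.2407]
phi by pivot: [0.816 0.623 0.415 0.212] r [0.1211 0.121  0.1212 0.1221]
1 chord phi 0.63 r 0.1371
2 chord phi 0.437 r 0.1335
3 chord phi 0.255 r 0.1345
fit centre [0.0025 0.2131 0.1243] phi [0.812 0.624 0.421 0.223]
```

```bash
python3 -m jog '0 0 0 0.0025 0 0.0055 0; 0 0 0 0.0055 0 0.011 0; 0 0 0 0.0077 0 0.0164 0; 0 0 0 0.0077 0 0.0164 0; 0 0 0 0.0077 0 0.0164 0; 0 0 0 0.0077 0 0.0164 0'
python3 - <<'E'
from h import *
from station import *
import cv2
s=get_state(); p,R=np.array(s["eef_pos"]),np.array(s["tool_rot"])
print(s["wrist_force"],s["wrist_torque"])
for c,(x,y,w,h) in {"scene":(205,120,80,75),"top":(205,130,70,70)}.items():
    im=np.mean([read_camera(c).astype(float) for _ in range(6)],axis=0).clip(0,255).astype(np.uint8); f=8
    o=cv2.resize(im[y:y+h,x:x+w],None,fx=f,fy=f,interpolation=cv2.INTER_CUBIC)
    cv2.imwrite(f"pics/{c}6.png",o)
print(get_state()["eef_pos"])
E
```

```text
time_s: 11.55
eef_pos: [0.4425, -0.0156, 0.215]
tool_rot: [[-0.94, -0.229, 0.253], [-0.223, 0.973, 0.054], [-0.259, -0.006, -0.966]]
wrist_force: [-8.8, -7.4, 11.2]
finger_gap: 0.0269
[-8.79812666 -7.37853746 11.15880655] [-1.28623847  1.26162764 -0.27252129]
[ 0.44252127 -0.01561493  0.21503323]
```

View pics/scene6.png

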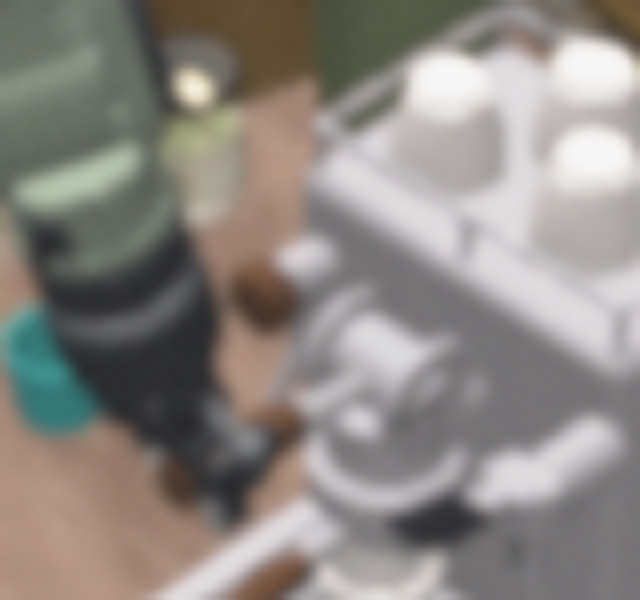

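View pics/top6.png

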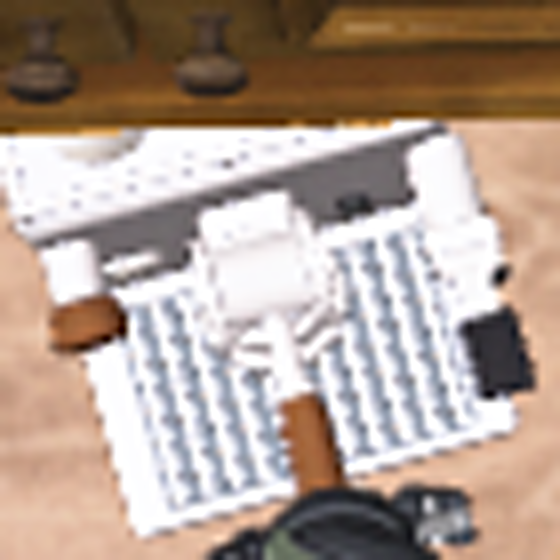

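```bash
python3 ang.py .4425,-.0156,.2150 | tail -4
python3 - <<'E'
from h import *
for ph in(.25,.1,.05,0,-.1):
    q=[(proj("scene",M2W(M,(-r*np.cos(ph),0,.215+r*np.sin(ph))))+.5-(205,120))*8 for r in(0,.03,.074,.144)]
    print(ph,np.round(q).tolist())
E
```

```text
2 chord phi 0.437 r 0.1335
3 chord phi 0.255 r 0.1345
4 chord phi 0.119 r 0.1344
fit centre [0.0036 0.2114 0.1263] phi [0.815 0.63  0.43  0.234 0.089]
0.25 [[389.0, 372.0], [345.0, 389.0], [280.0, 414.0], [172.0, 456.0]]
0.1 [[389.0, 372.0], [344.0, 396.0], [278.0, 433.0], [168.0, 493.0]]
0.05 [[389.0, 372.0], [344.0, 399.0], [278.0, 439.0], [168.0, 505.0]]
0 [[389.0, 372.0], [344.0, 401.0], [278.0, 445.0], [168.0, 517.0]]
-0.1 [[389.0, 372.0], [344.0, 406.0], [278.0, 456.0], [170.0, 538.0]]
```

```bash
python3 -m jog '0 0 0 0.001 0 0.004 0; 0 0 0 0.0022 0 0.0082 0; 0 0 0 0.0022 0 0.0082 0; 0 0 0 0.0022 0 0.0082 0; 0 0 0 0.0022 0 0.0082 0'
python3 - <<'E'
from h import *
from station import *
import cv2
print(get_state()["eef_pos"])
c,(x,y,w,h)="scene",(222,145,50,40)
im=np.mean([read_camera(c).astype(float) for _ in range(20)],axis=0); np.save("s7.npy",im)
o=cv2.resize(im[y:y+h,x:x+w],None,fx=16,fy=16,interpolation=cv2.INTER_LANCZOS4)
o=np.clip((o-60)*1.4,0,255).astype(np.uint8)
cv2.imwrite(f"pics/{c}7.png",o)
print(get_state()["eef_pos"],get_state()["wrist_force"])
E
```

```text
time_s: 12.65
eef_pos: [0.4418, -0.0158, 0.206]
tool_rot: [[-0.94, -0.229, 0.251], [-0.223, 0.973, 0.053], [-0.257, -0.006, -0.966]]
wrist_force: [-10.5, -8.0, 10.6]
finger_gap: 0.0267
[ 0.44180318 -0.01579557  0.20604297]
[ 0.44180848 -0.01578691  0.20608334] [-11.14983123  -8.84216725  10.74056534]
```

View pics/scene7.png

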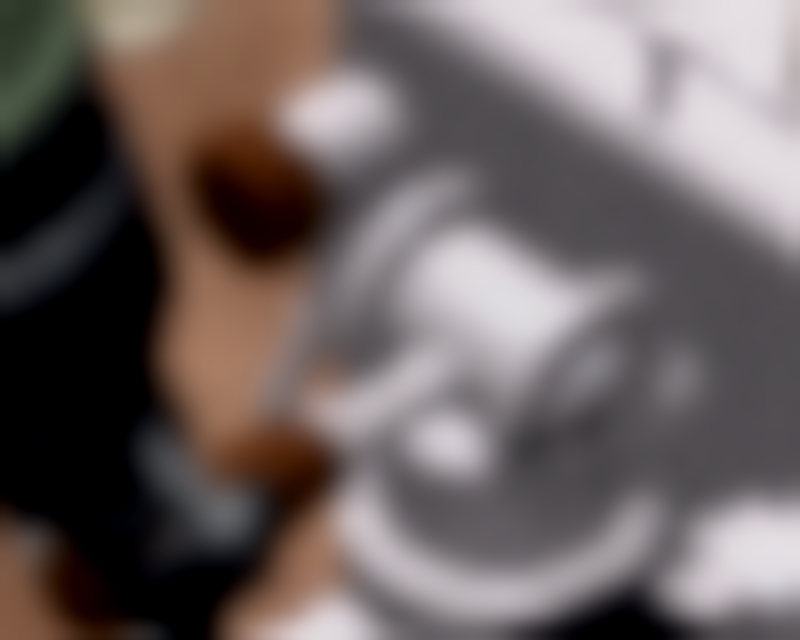

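Run:
```python
from h import *
import cv2
x,y,w,h=246,155,22,26
P=[]
for im in (cv2.imread("pics/scene0.png").astype(float),np.load("s7.npy")):
    o=cv2.resize(im[y:y+h,x:x+w],None,fx=18,fy=18,interpolation=cv2.INTER_LANCZOS4)
    P.append(np.clip((o-70)*1.8,0,255).astype(np.uint8))
f=18
for ph,col in((.8,(0,0,255)),(0,(0,255,0))):
    for r in(.006,.02,.028):
        q=(proj("scene",M2W(M,(-r*np.cos(ph),-.033,.215+r*np.sin(ph))))+.5-(x,y)-(1,1.3))*f
        print(ph,r,q)
        for o in P[:1]: cv2.circle(o,tuple(int(v) for v in q),3,col,-1)
cv2.imwrite("pics/cmp8.png",np.hstack(P))
```

```text
0.8 0.006 [213.71116127 251.35409892]
0.8 0.02 [181.49969144 237.61785755]
0.8 0.028 [162.89903912 229.68580567]
0 0.006 [207.48764673 270.4463931 ]
0 0.02 [160.79913521 301.56219443]
0 0.028 [133.95513843 319.45251571]
```

View pics/cmp8.png

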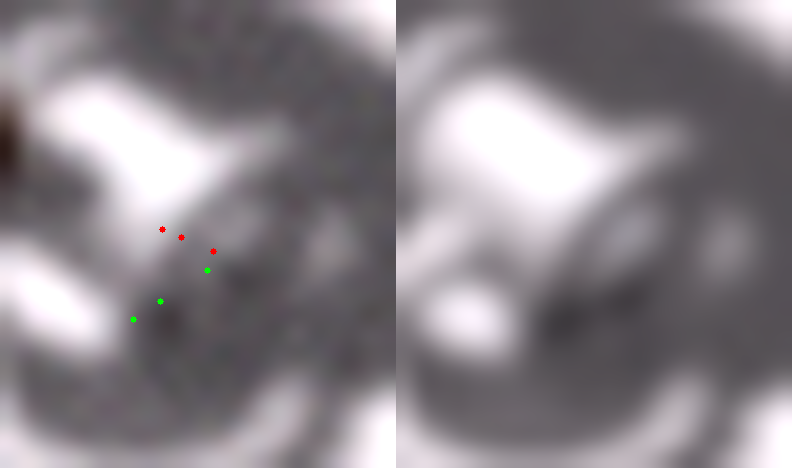

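Run:
```python
from h import *
import cv2
x,y,w,h=246,160,20,18; f=13
def up(im): return cv2.resize(im[y:y+h,x:x+w],None,fx=f,fy=f,interpolation=cv2.INTER_CUBIC).mean(2)
s0=up(cv2.imread("pics/scene0.png").astype(float))
s1=up(cv2.imread("pics/scene1.png").astype(float))
s7=up(np.load("s7.npy"))
def crop(fn,ox,oy,F):
    im=cv2.imread(fn).astype(float); a=cv2.resize(im,None,fx=1/F,fy=1/F,interpolation=cv2.INTER_AREA); return up(np.pad(a,((oy,0),(ox,0),(0,0))))
s5=crop("pics/scene5.png",205,110,6); s6=crop("pics/scene6.png",205,120,8)
rest=(s0+s1)/2
n=lambda a:np.clip((a-80)*2.2,0,255).astype(np.uint8)
d=lambda a:np.clip(128+(a-rest)*4,0,255).astype(np.uint8)
cv2.imwrite("pics/cmp9.png",np.vstack([np.hstack([n(rest),n(s6),n(s7)]),np.hstack([d(s5),d(s6),d(s7)])]))
```

```text
(no output)
```

View pics/cmp9.png

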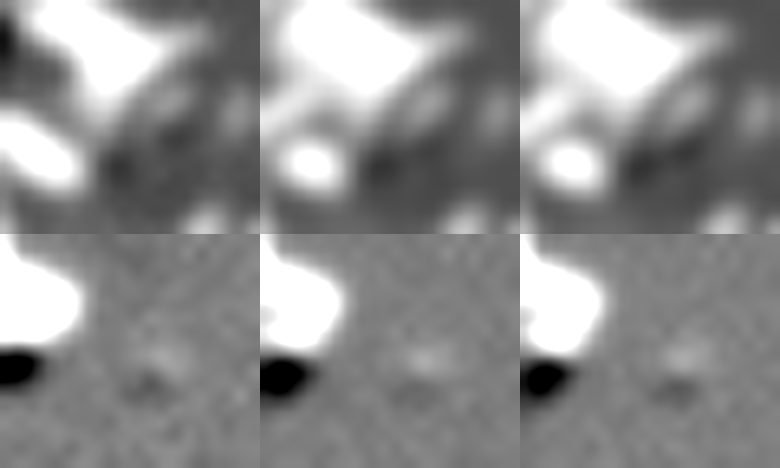

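```bash
python3 ang.py .4425,-.0156,.2150 .4418,-.0158,.2061| tail -8
```

```text
u [-0.083  -0.0982 -0.1109 -0.1194 -0.1228 -0.1235] z [0.3032 0.2856 0.2639 0.2407 0.2227 0.2138]
phi by pivot: [ 0.816  0.623  0.415  0.212  0.063 -0.009] r [0.1211 0.121  0.1212 0.1221 0.123  0.1235]
1 chord phi 0.63 r 0.1371
2 chord phi 0.437 r 0.1335
3 chord phi 0.255 r 0.1345
4 chord phi 0.119 r 0.1344
5 chord phi 0.052 r 0.1343
fit centre [0.0043 0.2105 0.1274] phi [0.816 0.632 0.434 0.24  0.096 0.026]
```

Run:
```python
from h import *
import cv2
print("top inner pred",proj("top",M2W(M,(-.074*np.cos(.08),0,.215+.074*np.sin(.08)+.013))),"obs",(302/8-.5+205,398/8-.5+130))
def outline(o,ph,x,y,f,off,col):
    ax=np.array([-np.cos(ph),0,np.sin(ph)]); n=np.array([np.sin(ph),0,np.cos(ph)]); yy=np.array([0,1.,0]); P0=np.array([0,0,.215])
    for r,rad in((.074,.013),(.144,.015)):
        pts=[(proj("scene",M2W(M,P0+r*ax+rad*(np.cos(t)*yy+np.sin(t)*n)))+.5+off-(x,y))*f for t in np.linspace(0,6.283,40)]
        cv2.polylines(o,[np.round(pts).astype(np.int32)],True,col,1)
    pts=[(proj("scene",M2W(M,P0+r*ax))+.5+off-(x,y))*f for r in(0,.144)]
    cv2.polylines(o,[np.round(pts).astype(np.int32)],False,col,1)
x,y,w,h=222,145,32,45; f=12
a=cv2.imread("pics/scene0.png").astype(float); b=np.load("s7.npy")
P=[cv2.resize(i[y:y+h,x:x+w],None,fx=f,fy=f,interpolation=cv2.INTER_CUBIC).clip(0,255).astype(np.uint8) for i in(a,b)]
off=np.array([-.8,-1.3])
outline(P[0],.8,x,y,f,off,(0,255,0))
outline(P[1],.05,x,y,f,off,(255,0,0));outline(P[1],0,x,y,f,off,(0,255,0));outline(P[1],-.05,x,y,f,off,(0,0,255))
cv2.imwrite("pics/cmp10.png",np.hstack(P))
```

```text
top inner pred [243.29654117 182.06190674] obs (242.25, 179.25)
```

View pics/cmp10.png

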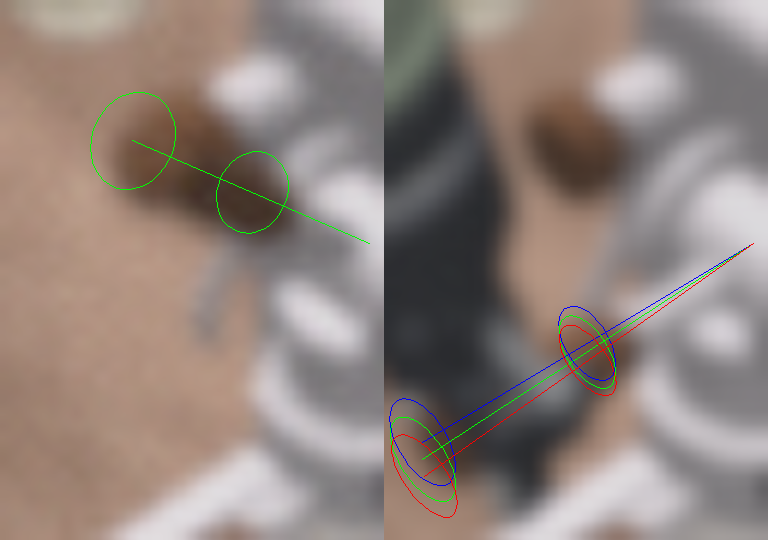

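Run:
```python
from h import *
import cv2
from scipy.optimize import least_squares
D=np.array([[.4811,-.0058,.2955],[.4663,-.0096,.2779],[.454,-.0127,.2562],[.4458,-.0148,.233],[.4425,-.0156,.2150],[.4418,-.0158,.2061]])
mx=np.array([np.cos(M[2]),np.sin(M[2]),0]); G=D-.008*Rt(15)[:,2]; u=(G-[M[0],M[1],0])@mx; w=G[:,2]
for k in(0,1):
    s=least_squares(lambda p:np.hypot(u[k:]-p[0],w[k:]-p[1])-p[2],[0,.215,.12]); c=s.x
    print("free circle",np.round(c,4),np.round(np.arctan2(w-c[1],c[0]-u),3),"res mm",np.round(s.fun*1e3,2))
def outline(o,ph,x,y,f,off,col):
    ax=np.array([-np.cos(ph),0,np.sin(ph)]); n=np.array([np.sin(ph),0,np.cos(ph)]); yy=np.array([0,1.,0]); P0=np.array([0,0,.215])
    for r,rad in((.100,.013),(.14,.015)):
        pts=[(proj("scene",M2W(M,P0+r*ax+rad*(np.cos(t)*yy+np.sin(t)*n)))+.5+off-(x,y))*f for t in np.linspace(0,6.283,40)]
        cv2.polylines(o,[np.round(pts).astype(np.int32)],True,col,1)
x,y,w_,h=214,145,30,45; f=12
a=cv2.imread("pics/scene0.png").astype(float); b=np.load("s7.npy")
P=[cv2.resize(i[y:y+h,x:x+w_],None,fx=f,fy=f,interpolation=cv2.INTER_CUBIC).clip(0,255).astype(np.uint8) for i in(a,b,b)]
P=[np.clip(q.astype(float)*1.5-20,0,255).astype(np.uint8) for q in P]
off=np.array([.8,.5])
outline(P[0],.8,x,y,f,off,(0,255,0))
outline(P[1],.05,x,y,f,off,(255,0,0));outline(P[1],-.0,x,y,f,off,(0,0,255))
cv2.imwrite("pics/cmp11.png",np.hstack(P)[:, :800])
```

```text
free circle [0.0108 0.2068 0.1345] [0.8   0.626 0.439 0.255 0.119 0.052] res mm [-0.01  0.04 -0.05  0.02  0.02 -0.02]
free circle [0.0114 0.2066 0.1351] [0.797 0.624 0.438 0.255 0.119 0.053] res mm [ 0.02 -0.04  0.03  0.02 -0.02]
```

View pics/cmp11.png

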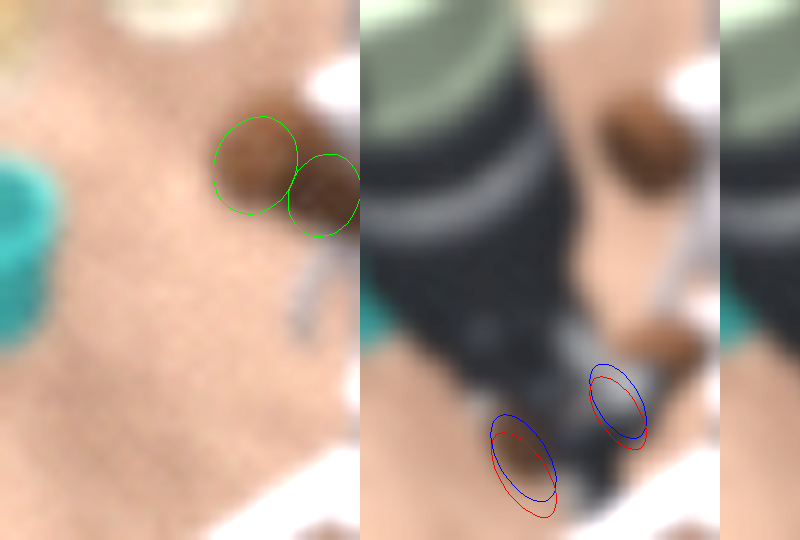

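The free circle fit through the logged tool positions has 0.05 mm residuals. It also puts the start angle at 0.800 rad, which the text gives for rest. So the lever is now 0.052 rad above level, and the handle end in the picture agrees with the outline for +0.05. That leaves 7 mm to go.

```bash
python3 -m jog '0 0 0 0.001 0 0.0034 0; 0 0 0 0.002 0 0.0068 0; 0 0 0 0.002 0 0.0068 0; 0 0 0 0.002 0 0.0068 0; 0 0 0 0.002 0 0.0068 0; 0 0 0 0.002 0 0.0068 0'
cat > fin.py <<'E'
from h import *
from station import *
import cv2,sys
from scipy.optimize import least_squares
n=sys.argv[1]; e=[get_state()["eef_pos"]]
b=np.zeros((384,512,3))
for _ in range(12): b+=read_camera("scene")/12.; e.append(get_state()["eef_pos"])
e=np.mean(e,axis=0)
D=np.array([[.4811,-.0058,.2955],[.4663,-.0096,.2779],[.454,-.0127,.2562],[.4458,-.0148,.233],[.4425,-.0156,.2150],[.4418,-.0158,.2061],e])
mx=np.array([np.cos(M[2]),np.sin(M[2]),0]); G=D-.008*Rt(15)[:,2]; u=(G-[M[0],M[1],0])@mx; w=G[:,2]
s=least_squares(lambda p:np.hypot(u-p[0],w-p[1])-p[2],[0,.215,.12]); c=s.x
print(e,"free circle",np.round(c,4),np.round(np.arctan2(w-c[1],c[0]-u),3),"res mm",np.round(s.fun*1e3,2)); st=get_state(); print(st["wrist_force"],st["finger_gap"])
np.save(f"s{n}.npy",b); x,y,w_,h=205,120,80,75
cv2.imwrite(f"pics/scene{n}.png",cv2.resize(b[y:y+h,x:x+w_],None,fx=8,fy=8,interpolation=cv2.INTER_CUBIC).clip(0,255))
t=read_camera("top"); cv2.imwrite(f"pics/top{n}.png",cv2.resize(t[120:260,120:300],None,fx=4,fy=4,interpolation=cv2.INTER_CUBIC))
E
python3 fin.py 12
```

```text
time_s: 14.25
eef_pos: [0.4416, -0.0158, 0.1989]
tool_rot: [[-0.94, -0.229, 0.251], [-0.223, 0.973, 0.053], [-0.257, -0.006, -0.966]]
wrist_force: [-10.3, -8.5, 11.8]
finger_gap: 0.0268
[ 0.44159524 -0.01585771  0.19892759] free circle [0.0108 0.2068 0.1345] [ 0.799  0.626  0.439  0.255  0.119  0.052 -0.001] res mm [-0.01  0.04 -0.05  0.02  0.01 -0.02  0.01]
[-10.29300789  -8.01734544  11.31453304] 0.02682003500027535[ WARN:0@7.686] global loadsave.cpp:1063 imwrite_ Unsupported depth image for selected encoder is fallbacked to CV_8U.
```

View pics/scene12.png

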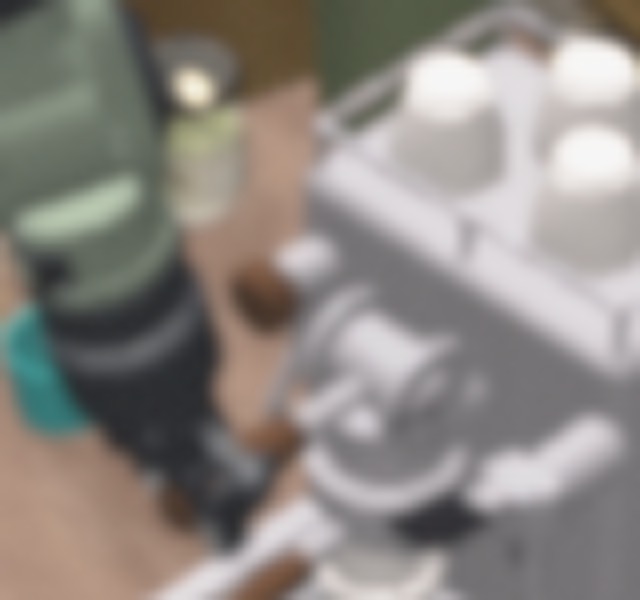

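View pics/top12.png

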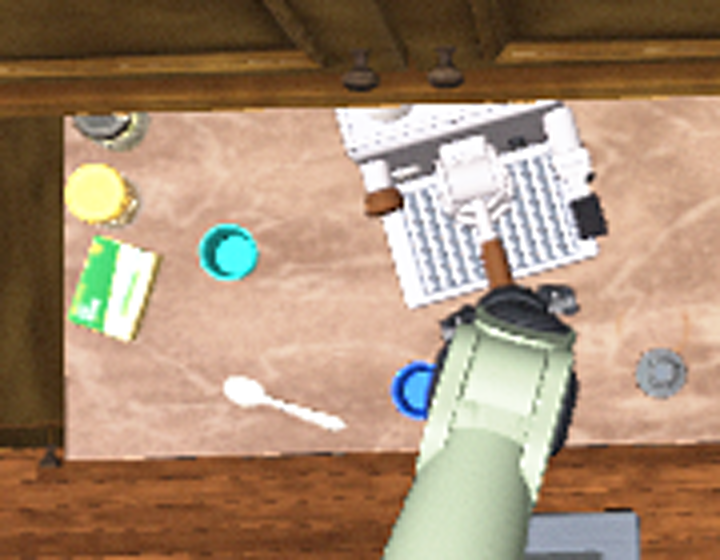

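Run:
```python
from h import *
import cv2
x,y,w,h=246,160,20,18; f=18
P=[np.clip((cv2.resize(np.load(n)[y:y+h,x:x+w],None,fx=f,fy=f,interpolation=cv2.INTER_CUBIC)-80)*2.2,0,255).astype(np.uint8) for n in("s7.npy","s12.npy")]
for ph,col in((.0,(0,255,0)),):
    for r in(.0,.006,.013,.02,.026):
        q=(proj("scene",M2W(M,(-r*np.cos(ph)+.0027,-.033,.215+r*np.sin(ph))))+.5-(x,y)+(.4,.3))*f
        cv2.circle(P[1],tuple(int(v) for v in q),2,col,-1)
cv2.imwrite("pics/cmp13.png",np.hstack(P))
```

```text
(no output)
```

View pics/cmp13.png

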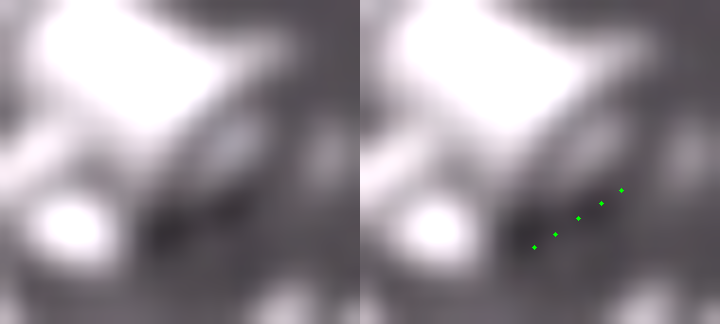

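The dark lines on the pin head and the cheek now run together along the level direction. The cup stands under the spouts, the paddle is up, and the grip is steady, so I'm handing in.

```bash
python3 -c "
from station import *
s=get_state(); print(s['time_s'],s['eef_pos'],s['finger_gap'])
print(hand_in())"
```

```text
14.9 [ 0.4415949  -0.01587177  0.19892428] 0.026727570562393225
the job is handed in; nothing more can be done
None
```

I bled the pressure first, then pulled the lever down to level, and handed the job in at 14.9 s with the gripper still holding it there.

- **Steam paddle:** I pressed it with closed fingertips to its stop. The wrist force jumped from 7 N to 28 N there. I held it for about 1.1 s and released it; the later pictures show it up again.
- **Lever angle:** I gripped the wooden handle and drew it down its arc. A circle fitted to the tool positions (0.05 mm residuals) gave 0.80 rad at rest, as your text says, and 0.00 rad from level at the end. The upward force of about 11 N matches the stated 11 N at the mark.
- **Marks:** In the enlarged view the two dark lines appear to run together along the level line. At 3–4 mm per pixel this check is only rough.
- **Other things:** The cup is still under the spouts. Nothing I could see had moved; the arm hid a small part of the top view, and the last pictures did not cover the chopping board and mug side.

Two checks disagreed along the way:

- **Lever angle from the stated pivot point:** This method read about 0.06 rad lower. It assumed the handle turned at the nominal grasp point, but it was turning nearer the flared end. I used the circle fit instead, and the handle's outline in the picture agreed with it.
- **Sideways push on the gripper:** A steady outward force of about 13 N stayed on it during the hold, with no sign of slipping.

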